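# Set the outdoor-light timer dial to its orange marker

### The job

Lift the clear dust cover off the outdoor-light controller by its blue knob and set it down gently, flat and right way up, in the empty white tray pulled out of the drawer unit. Then turn the black dial clockwise (it needs a long turn, so let go and take it again) until its white pointer lines up with the orange marker, and let go. Do not bump the light sensor mast that stands beside the dial, and leave everything else on the shelf where it is.

Things in the scene. Friction and masses are not known exactly. Their poses are not given: they have to be found in the camera images.
- controller: dark green box fixed to the shelf, 210 x 170 x 50 high; origin on the shelf right under the dial's axis (the box reaches from x -90 to +120 and y -85 to +85 of its own frame); its +x points to the mast side; the place and yaw vary, and it may stand on the left or the right
- dial (a joint): angle of the dial in rad, 0 to 4.9 between its stops, growing as the dial is turned clockwise seen from above; the pointer's direction, as an angle anticlockwise from the controller's +x, is 2.45 minus this value. It turns stiffly and stays where it is left
- dial_grip (a point): on the dial's axis, 84 above the shelf: height at which to hold the dial's grip. The dial has a grey skirt disc of 100 diameter (top 61 above the shelf) and on it a round black fluted grip, 56 diameter, 61 to 101 above the shelf
- dial_tip (a point): end of the white pointer line, on the rim of the skirt, 50 from the axis, 61 above the shelf
- index_mark (a point): inner end of the fixed orange marker (a 10 x 10 x 6 block on the controller's top just outside the dial's skirt), given 50 from the axis where the pointer tip must come; 56 above the shelf
- mast: fixed light sensor mast beside the dial, a grey post of 16 diameter with a 20 wide white cap, top 180 above the shelf; its axis lies 100 from the dial's axis in the direction of the controller's +x; this frame coincides with the controller's; it blocks a wide gripper body from some yaws at the dial
- mast_top (a point): top of the mast, on its axis, 180 above the shelf
- lid: clear plastic dust cover over the dial, a loose upside-down cup of 150 diameter and 64 high, wall 3, open below, standing on the controller's top (50 above the shelf); blue knob on top, round, 30 diameter, 34 high, in the middle (33 across at its top end); 140 g; origin at the centre of its open underside, z up
- lid_knob (a point): on the axis of the cover's knob, 82 above the cover's underside: where to hold it
- unit: drawer unit of clear polypropylene fixed to the shelf, with its bottom tray pulled out towards -x and locked there; origin on the shelf under the tray's centre; tray 200 x 200 x 32 high outside, walls and floor 5 thick (190 x 190 inside); the cabinet (x +105 to +305, y -115 to +115, 170 high) stands behind the tray
- tray_floor (a point): centre of the tray's inner floor, 5 above the shelf, axes as the unit's
- bulb_a: LED bulb in pale plastic standing on its metal cap, 105 tall, 60 widest (at height 75), 27 at the foot; origin at the foot; bystander, tips easily
- bulb_b: LED bulb in pale plastic standing on its metal cap, 105 tall, 60 widest (at height 75), 27 at the foot; origin at the foot; bystander, tips easily
- bulb_c: LED bulb in pale plastic standing on its metal cap, 105 tall, 60 widest (at height 75), 27 at the foot; origin at the foot; bystander, tips easily
- headlamp: yellow rubberised headlamp body, 50 x 72 x 44 high, with a 12 long lens to -x; origin at the centre of its underside; bystander
- bowl: blue ceramic bowl of screw caps, 104 diameter, 42 high, on top of the cabinet; origin at the centre of its underside; bystander
Things that resemble listed ones, but are neither listed nor needed, are in the scene too. Leave any purple look-alike of the lid alone.

How it is judged:
By the outcome, as a careful person would: the job done as asked, in the order asked, and still so for the second after the job is handed in, with the robot touching nothing.
It also fails if it takes over 64 s, if anything falls off the work surface, if the arm or the gripper's body presses on something with over 40 N, if the wrist force passes 120 N, or if a joint passes its speed limit or range.

### The arm

A 6-joint arm with a two-finger parallel gripper is mounted at the origin on the work surface. World frame = base frame: x ahead of the robot, y to its left, z up, the work surface at z = 0. Lengths are in mm, angles in degrees, forces in N, time in s.
With the tool pointing down it reaches from about 250 to 775 mm from the base axis. Payload 4 kg.
Tool frame: the origin (TCP) lies at the very end of the fingers, on their centre line; the grasp point (between the pads) lies r.grip_depth behind it (r.grip_depth is the distance from the TCP to the grasp point, in mm); z points along the fingers, y is the line along which they close (so a half turn about z gives the same grasp; the last joint's range is limited). The gripper opens to 94 mm and grips with 3 to 60 N. Pads are 16 mm wide; open, the fingers measure 119 mm over their backs; the gripper's body (75 mm by 177 mm) begins 78 mm behind the grasp point.
Start: joints at [69.15, 4.996, 78.535, -0, 96.463, -5.907], TCP at [141.829, 531.418, 205.506] pointing down, gripper open.
Joint ranges: [-177.83, 177.83], [-43.37, 116.18], [15.69, 146.23], [-61.86, 241.86], [9.47, 152.12], [-147.06, 147.06]. Speed limits (degrees/s): [159.86, 159.86, 180, 180, 180, 180].

### API

Orientations are given as a 3x3 rotation matrix whose columns are the frame's x, y, z axes.
In Python, from plant import sensors, cams, order, finder, r gives the robot as it stands.
- The arm moves only by the tool apply_moves, never from a script. Its argument "steps" is a list that holds one entry, the list of rows, each a list of 5 numbers: the opening, from 0 (shut) to 1 (fully open), then the shift along the tool's x, y, z scaled (see below), then the turn about the tool's z scaled (see below). A call has 1 to 10 rows; each row is the pose to reach, as a shift and turn from the pose commanded when the call began, along the tool's axes at that moment; what a row does not reach only later rows make up. The controller multiplies each number of a shift by 0.75 m and each number of a turn by 90 degrees. A row lasts 1/10 s, in which the tool goes at most 50 mm and 8.59 degrees, less where a joint would pass 70% of its speed; a pose out of reach is approached as far as the arm can. A call with a number of a shift or a turn outside -1 to 1 is refused whole. A call with a gripper value outside its range is refused whole. The fingers move at their own pace and stop on an object; "newtons" is the grip in N (left out, the last holds). Time passes only in rows, so rows that repeat a pose let the fingers close. It gives the time, the measured TCP pose, the force, the opening and the grip force at its end, in the units of the state.
- sensors.get_obs(): the state, without advancing time (a new reading comes with each control period).
- cams.read_camera(name): name is "scene" or "top" or "wrist"; returns (picture, depth): 400x640x3 uint8, red, green, blue; 400x640 float32, mm along the optical axis (not along the pixel's ray), 0 where there is no reading.
- cams.camera_params(name): a dict with "fx", "fy", "cx", "cy" (pixels), "R" (3x3) and "t" (3): a world point X has camera coordinates R X + t; the wrist camera has in their place "hand_eye" (4x4, takes a point from camera to tool coordinates, whose origin is the TCP and whose axes are the flange's). Camera axes: x right, y down, z forward; pixel columns grow to the right and rows downward; lengths in mm; the calibration is good to about 2 mm. A picture is of the moment at which its call begins: read the wrist's pose just before it. camera_params takes no time and is no camera call.
- order.job_done(): hands the job in; it is judged then, once.
Trained networks look in the newest picture that a camera, given by its name, has taken for a name from the list of things; names that differ only in an ending like _2 or _b are one class to them, and where a whole thing is asked for, a point or a joint stands for the part that bears it (a point fixed in the world has none). Each returns a list of dicts, best first, with "score" (0 to 1); they miss things now and then, are a little off and sometimes report something else, mostly with a low value. They report only what shows in the picture. A call takes as long as a camera call. They do not tell look-alikes from the thing itself.
- finder.look_for(name, camera): "bbox" ([centre column, centre row, width, height] in pixels, round what is visible of it).
The state is a dict: "t": time; "joint_positions": joint angles; "dq": joint speeds; "joint_torque": joint torques, N m; "position": TCP position; "tool_rot": TCP orientation; "wrist_force": force on the tool from outside, world axes, zero at the start; "wrist_torque": the same for the moment, N m; "grip_width": finger opening in mm; "finger_force": force on a finger pad.
Only numpy, scipy, OpenCV 4.12 (cv2) and the standard library are available. Lean on these libraries where they do the work, as an engineer would, in place of code of your own. Each camera call takes 0.05 s, during which the arm holds its last target. There are 200 camera calls.

## Working session

There is one attempt and no reset: what is moved stays moved. The work goes in short steps, Python scripts to look and compute and a tool call to move; the robot and the scene stay as the last step left them, time stands still between calls to the robot, and variables do not carry over. Pictures are saved under pics/ and viewed, at most 10 in all, crops included, and the job is handed in when it is done.

Besides the shell and the picture viewer there is one more tool, called after "Call:" as name([rows], argument=value, ...), one row to a line, values as JSON. apply_moves: Moves the arm, as the interface text tells. Its arguments: {"type":"object","properties":{"steps":{"type":"array"},"newtons":{"type":"number"}},"required":["steps"]}

```bash
mkdir -p pics; ls
cat > h.py <<'E'
import numpy as np, cv2
from plant import sensors, cams, order, finder, r
def snap(name, fn=None):
    o=sensors.get_obs(); im,d=cams.read_camera(name); p=cams.camera_params(name)
    if "R" in p: R=np.array(p["R"]);t=np.array(p["t"])
    else:
        H=np.array(p["hand_eye"]); T=np.eye(4);T[:3,:3]=o["tool_rot"];T[:3,3]=o["position"]
        M=np.linalg.inv(T@H); R=M[:3,:3];t=M[:3,3]
    if fn: cv2.imwrite("pics/"+fn,im[:,:,::-1])
    K=np.array([[p["fx"],0,p["cx"]],[0,p["fy"],p["cy"]],[0,0,1]])
    return im,d,K,R,t
def ray_z(u,v,z,K,R,t):
    d=R.T@np.linalg.inv(K)@[u,v,1]; c=-R.T@t
    return c+d*(z-c[2])/d[2]
def cloud(d,K,R,t):
    v,u=np.mgrid[:d.shape[0],:d.shape[1]]
    P=np.stack([(u-K[0,2])/K[0,0]*d,(v-K[1,2])/K[1,1]*d,d],-1)
    X=(P-t)@R; X[d==0]=np.nan
    return X
def proj(X,K,R,t):
    p=K@(R@np.asarray(X,float)+t); return p[:2]/p[2]
def tri(obs):
    A=[];b=[]
    for (u,v,K,R,t) in obs:
        P=K@np.c_[R,t]; 
        for q,i in ((u,0),(v,1)):
            row=P[i]-q*P[2]; A.append(row[:3]);b.append(-row[3])
    A=np.array(A);b=np.array(b); n=np.linalg.norm(A,axis=1); 
    s=np.linalg.lstsq(A/n[:,None],b/n,rcond=None); return s[0]
E
python3 - <<'E'
from h import *
o=sensors.get_obs(); print(o["t"],o["position"],np.round(o["tool_rot"],3),r.grip_depth)
for c in("scene","top"):
    im,d,K,R,t=snap(c,c+"0.png"); print(c,np.round(K,1),np.round(-R.T@t))
    for n in("lid","lid_knob","dial","mast","mast_top","controller","unit","tray_floor","bulb_a","headlamp","bowl","index_mark","dial_tip"):
        for f in finder.look_for(n,c)[:4]:
            print(n,np.round(f["bbox"]),round(f["score"],2),np.round(ray_z(*f["bbox"][:2],60,K,R,t)[:2]))
E
```

```text
pics
0.0 [141.63122398 530.85380119 204.30520526] [[-0.966  0.258 -0.001]
 [ 0.258  0.966 -0.002]
 [ 0.    -0.002 -1.   ]] 18.8
scene [[369.7   0.  317.7]
 [  0.  369.7 197. ]
 [  0.    0.    1. ]] [1080. -316.  784.]
lid [215. 187.  59.  45.] 0.66 [ 307. -222.]
lid [394. 164.  61.  59.] 0.65 [467. 271.]
lid [381. 222.  19.  30.] 0.16 [631. 109.]
lid_knob [395. 164.  54.  47.] 0.66 [471. 273.]
mast [408. 178.  10.  32.] 0.83 [537. 270.]
mast_top [409. 177.  14.  36.] 0.79 [535. 275.]
controller [395. 185.  80.  57.] 0.77 [541. 220.]
controller [395. 164.  57.  52.] 0.57 [471. 273.]
unit [258. 307. 152. 186.] 0.69 [ 697. -253.]
unit [384. 221.  20.  29.] 0.27 [633. 116.]
tray_floor [255. 304. 156. 189.] 0.75 [ 689. -256.]
bulb_a [383. 221.  21.  34.] 0.92 [632. 116.]
bulb_a [374. 278.  27.  36.] 0.91 [756.   1.]
bulb_a [450. 205.  22.  32.] 0.9 [672. 302.]
headlamp [303. 202.  27.  29.] 0.86 [476. -33.]
bowl [244. 277.  58.  51.] 0.69 [ 617. -253.]
dial_tip [244. 278.  58.  50.] 0.48 [ 619. -254.]
dial_tip [395. 166.  59.  51.] 0.33 [478. 269.]
top [[482.3   0.  315. ]
 [  0.  482.3 188.5]
 [  0.    0.    1. ]] [ 242.  -11. 1469.]
lid [227. 202.  54.  53.] 0.97 [481. 258.]
lid [389. 272.  52.  54.] 0.83 [ 269. -216.]
lid [403. 150.  91. 157.] 0.34 [ 631. -270.]
lid_knob [227. 201.  53.  55.] 0.64 [483. 257.]
lid_knob [390. 274.  56.  55.] 0.62 [ 265. -218.]
dial [231. 197.  72.  78.] 0.48 [493. 245.]
mast [235. 167.  10.  18.] 0.46 [587. 235.]
controller [230. 196.  70.  82.] 0.68 [498. 248.]
unit [401. 150.  89. 156.] 0.65 [ 633. -265.]
tray_floor [401. 153.  85. 150.] 0.58 [ 623. -265.]
bulb_a [213. 141.  21.  23.] 0.64 [667. 305.]
bulb_a [313. 110.  17.  21.] 0.6 [764.  -3.]
bulb_a [274. 155.  20.  24.] 0.51 [621. 118.]
headlamp [318. 218.  24.  24.] 0.91 [427. -12.]
bowl [408. 111.  38.  36.] 0.85 [ 754. -293.]
```

Run:
```python
import cv2,numpy as np
a=cv2.imread("pics/top0.png")[60:330,170:470]; b=cv2.imread("pics/scene0.png")[110:390,150:500]
a=cv2.resize(a,(800,720*0+600)) if 0 else cv2.resize(a,None,fx=2.2,fy=2.2,interpolation=3)
cv2.imwrite("pics/topc.png",a); cv2.imwrite("pics/scenec.png",cv2.resize(b,None,fx=2.1,fy=2.1,interpolation=3))
```

```text
(no output)
```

View pics/topc.png

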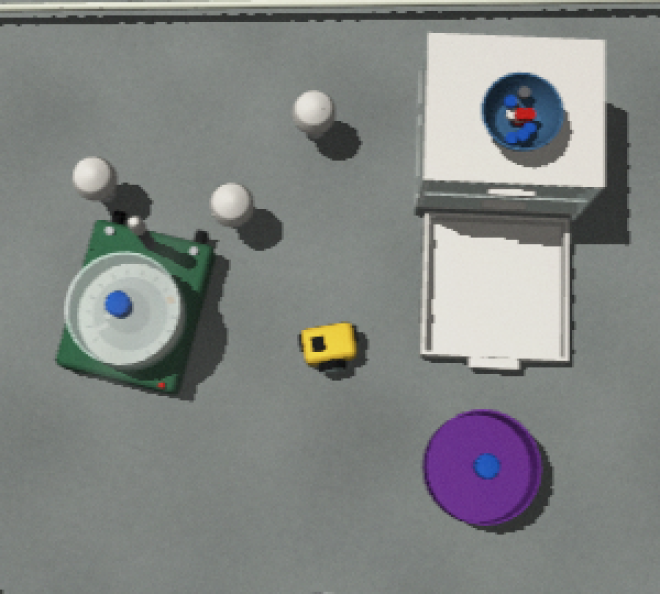

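View pics/scenec.png

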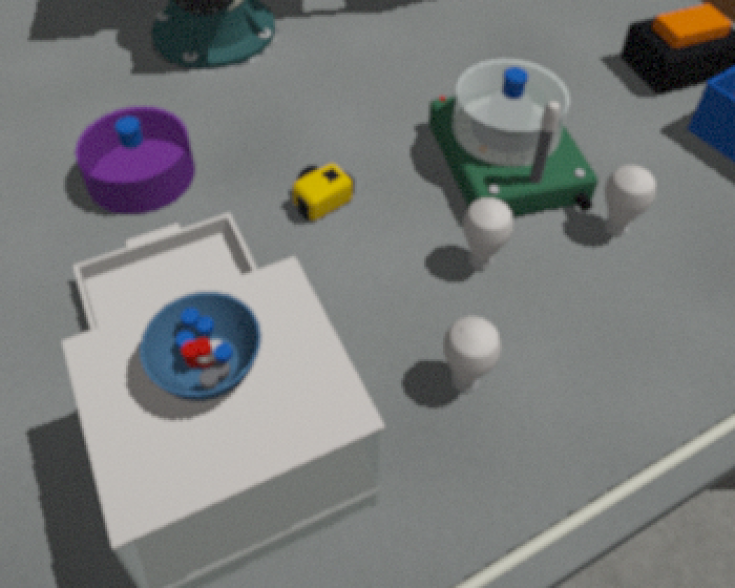

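The top view shows the lid's blue knob at about (224,198), the mast cap at about (232,162) and the white tray around (395,193). The purple look-alike is at about (391,272). The cabinet is on the far side (+x), with bulbs around the controller's far end.

Run:
```python
from h import *
ob={}
for c in("scene","top"):
    im,d,K,R,t=snap(c); X=cloud(d,K,R,t)
    hsv=cv2.cvtColor(im,cv2.COLOR_RGB2HSV)
    m=cv2.inRange(hsv,(105,150,80),(122,255,255)); n,l,s,ce=cv2.connectedComponentsWithStats(m)
    for i in range(1,n):
        if s[i,4]>15: print(c,s[i],ce[i],np.round(np.nanmedian(X[l==i],0)))
    ob[c]=(K,R,t,X,im)
K,R,t,X,im=ob["top"]
# mast top: points with z 165-195 near there
for c in ob:
    X=ob[c][3]; k=(np.abs(X[...,0]-580)<60)&(np.abs(X[...,1]-230)<60)&(X[...,2]>140)&(X[...,2]<200)
    print(c,"mast",k.sum(),np.nanmean(X[k],0), np.nanmax(X[k][:,2]), np.argwhere(k).mean(0))
    # tray rim
    k=(X[...,2]>24)&(X[...,2]<45)&(X[...,0]>380)&(X[...,0]<615)&(X[...,1]<-120)&(X[...,1]>-400)
    P=X[k]; print("rim",k.sum(), P.min(0),P.max(0), cv2.minAreaRect(P[:,:2].astype(np.float32)))
    k=(X[...,2]>150)&(X[...,2]<190)&(X[...,0]>560)&(X[...,1]<-100)&(X[...,1]>-450)
    P=X[k]; print("cab",k.sum(),  cv2.minAreaRect(P[:,:2].astype(np.float32)))
    k=(X[...,2]>42)&(X[...,2]<58)&(X[...,0]>340)&(X[...,0]<650)&(X[...,1]>100)&(X[...,1]<400)
    P=X[k]; print("ctrl",k.sum(),  cv2.minAreaRect(P[:,:2].astype(np.float32)))
    k=(X[...,2]>62)&(X[...,2]<110)&(X[...,0]>560)
    ob[c]
```

```text
scene [ 0 99  7 15 57] [  2.47368421 106.40350877] [-934. -898. -177.]
scene [ 478  132  101   78 2250] [523.70933333 169.71333333] [658. 559.  59.]
scene [390 142  11  14 109] [394.81651376 148.58715596] [487. 245. 145.]
scene [542 160  14  14  64] [549.578125 166.28125 ] [687. 682.  46.]
scene [205 166  13  14 140] [211.12142857 172.08571429] [ 282. -217.   93.]
scene [233 256  20  19 204] [241.93627451 264.30392157] [ 677. -258.  197.]
scene [252 272   9  10  63] [256.42857143 277.15873016] [ 720. -246.  207.]
top [399 103   6   6  33] [401.57575758 105.42424242] [ 718. -247.  207.]
top [ 83 109  52  69 703] [113.78805121 148.77667141] [655. 614.  80.]
top [399 116  15  10  83] [406.3253012 120.3253012] [ 678. -259.  197.]
top [218 192  11  12  93] [222.98924731 197.4516129 ] [478. 251. 147.]
top [385 266  12  12 107] [390.94392523 271.40186916] [ 271. -215.   97.]
scene mast 102 [582.06443305 221.68968982 162.44070095] 179.93555615272675 [165.93137255 411.5       ]
rim 474 [ 402.43293481 -347.07449918   24.06480634] [ 522.96872953 -142.43700406   35.20912678] ((461.0047607421875, -244.447509765625), (200.1866912841797, 114.50908660888672), 87.12498474121094)
cab 11578 ((722.738037109375, -259.8330078125), (230.30104064941406, 202.4146270751953), 86.67401885986328)
ctrl 1345 ((539.9794921875, 232.51429748535156), (181.1217498779297, 291.26776123046875), 71.5379638671875)
top mast 54 [573.2490154  226.14131749 169.50772736] 182.57937420476173 [161.96296296 231.37037037]
rim 569 [ 401.86346755 -365.30440197   24.02774925] [ 614.94328705 -140.75057793   40.78870576] ((510.4645080566406, -251.86874389648438), (214.3336639404297, 220.24359130859375), 86.6296157836914)
cab 5047 ((716.2503662109375, -257.5482177734375), (231.41795349121094, 214.51519775390625), 86.83364868164062)
ctrl 1527 ((493.21295166015625, 248.59176635742188), (170.7947998046875, 209.82940673828125), 75.85781860351562)
```

Call:
apply_moves([
  [[1,-0.53,-0.245,-0.127,0],[1,-0.53,-0.245,-0.127,0],[1,-0.53,-0.245,-0.127,0],[1,-0.53,-0.245,-0.127,0],[1,-0.53,-0.245,-0.127,0],[1,-0.53,-0.245,-0.127,0],[1,-0.53,-0.245,-0.127,0],[1,-0.53,-0.245,-0.127,0],[1,-0.53,-0.245,-0.127,0],[1,-0.53,-0.245,-0.127,0]],
])

```text
t: 2.5
position: [482.5, 247.6, 301.3]
tool_rot: [[-0.964, 0.265, 0.003], [0.265, 0.964, -0.001], [-0.003, -0.0, -1.0]]
wrist_force: [-0.2, -0.1, 0.2]
grip_width: 93.8
finger_force: 0.0
```

```bash
cat >> h.py <<'E'
def blue(im):
    hsv=cv2.cvtColor(im,cv2.COLOR_RGB2HSV)
    m=cv2.inRange(hsv,(105,150,60),(122,255,255)); n,l,s,ce=cv2.connectedComponentsWithStats(m)
    return [(s[i],ce[i]) for i in range(1,n) if s[i,4]>40]
E
python3 - <<'E'
from h import *
im,d,K,R,t=snap("wrist","w1.png"); o=sensors.get_obs()
print(o["t"],o["position"],np.round(o["tool_rot"],3),np.round(-R.T@t),K[0,0])
X=cloud(d,K,R,t)
for s,c in blue(im): print(s,c,np.round(X[int(c[1]),int(c[0])]),ray_z(*c,148,K,R,t))
k=(X[...,2]>44)&(X[...,2]<56)&(X[...,0]>340)&(X[...,0]<650)&(X[...,1]>100)&(X[...,1]<400)
print(k.sum(),cv2.minAreaRect(X[k][:,:2].astype(np.float32)))
E
```

```text
2.55 [480.36353149 249.53344162 300.78477495] [[-0.965  0.263  0.   ]
 [ 0.263  0.965  0.   ]
 [-0.     0.    -1.   ]] [405. 270. 478.] 326.3879049419285
[  518   135   122   163 10521] [580.53854196 208.106929  ] [614. 559.  74.] [576.09599906 506.59235753 148.        ]
[310 166  30  32 734] [324.67983651 182.03133515] [477. 252. 145.] [476.5310793  252.96092884 148.        ]
5467 ((510.15631103515625, 231.75209045410156), (213.80738830566406, 252.45811462402344), 80.35995483398438)
```

View pics/w1.png

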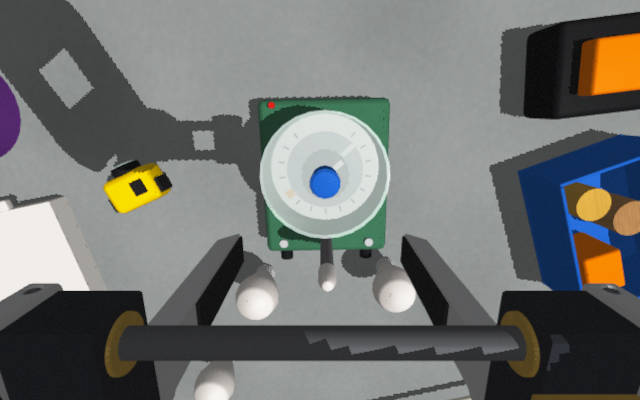

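Close view: knob at (325,182), headlamp at (137,187), orange mark faintly at (290,194), pointer near (342,155). The knob's depth agrees with the stated height, so I'm descending.

Call:
apply_moves([
  [[1,0.0055,0.003,0.06,0],[1,0.0055,0.003,0.12,0],[1,0.0055,0.003,0.17,0],[1,0.0055,0.003,0.2,0],[1,0.0055,0.003,0.22,0],[1,0.0055,0.003,0.235,0],[1,0.0055,0.003,0.243,0],[1,0.0055,0.003,0.243,0],[1,0.0055,0.003,0.243,0]],
])

```text
t: 3.45
position: [475.8, 255.0, 119.8]
tool_rot: [[-0.966, 0.258, 0.002], [0.258, 0.966, 0.001], [-0.002, 0.002, -1.0]]
wrist_force: [-0.4, -0.0, -0.1]
grip_width: 94.2
finger_force: 0.0
```

Call:
apply_moves([
  [[0.3,0,0,0,0],[0.3,0,0,0,0],[0.3,0,0,0,0],[0.3,0,0,0,0],[0.1,0,0,0,0],[0.1,0,0,0,0],[0.1,0,0,0,0],[0.1,0,0,0,0]],
], newtons=20)

```text
t: 4.25
position: [475.1, 254.6, 118.5]
tool_rot: [[-0.966, 0.258, -0.0], [0.258, 0.966, 0.0], [0.0, 0.0, -1.0]]
wrist_force: [-0.1, -1.3, 0.2]
grip_width: 33.3
finger_force: 1.2
```

Call:
apply_moves([
  [[0.1,0,0,0,0],[0.1,0,0,0,0],[0.1,0,0,-0.01,0],[0.1,0,0,-0.03,0],[0.1,0,0,-0.05,0],[0.1,0,0,-0.05,0]],
], newtons=30)

```text
t: 4.85
position: [477.1, 255.5, 160.2]
tool_rot: [[-0.966, 0.258, 0.007], [0.258, 0.966, 0.003], [-0.006, 0.005, -1.0]]
wrist_force: [-0.5, -0.7, -0.4]
grip_width: 29.5
finger_force: 30.0
```

Run:
```python
from h import *
im,d,K,R,t=snap("wrist","w2.png"); o=sensors.get_obs(); print(o["wrist_force"],o["finger_force"],o["grip_width"])
```

```text
[-0.70245828  0.23662927 -2.05256916] 29.99964326620102 30.045834494984035
```

View pics/w2.png

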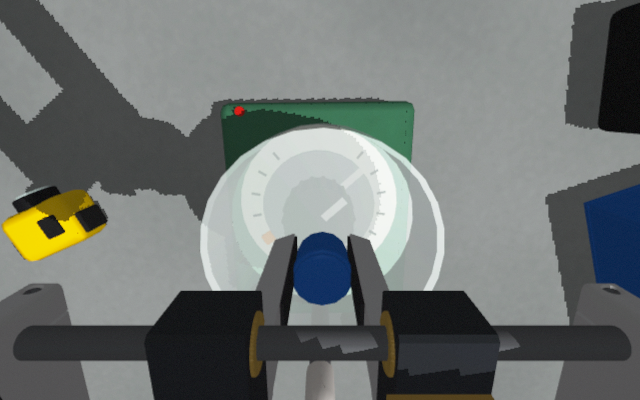

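The cover is held squarely by the knob at (322,268) and looks level above the dial. The white pointer shows at (335,209) to (350,180) and the orange mark at (267,238). Lifting and moving over the tray.

Call:
apply_moves([
  [[0.1,0,0,-0.05,0],[0.1,0,0,-0.1,0],[0.1,0,0,-0.15,0],[0.1,0,0,-0.18,0],[0.1,-0.01,-0.02,-0.18,0],[0.1,-0.02,-0.06,-0.18,0],[0.1,-0.035,-0.1,-0.18,0],[0.1,-0.05,-0.15,-0.18,0],[0.1,-0.07,-0.2,-0.18,0],[0.1,-0.087,-0.25,-0.18,0]],
])

```text
t: 5.9
position: [489.6, 55.2, 290.6]
tool_rot: [[-0.966, 0.257, -0.0], [0.257, 0.966, 0.0], [0.0, -0.0, -1.0]]
wrist_force: [0.9, -0.5, -1.8]
grip_width: 29.3
finger_force: 30.0
```

Call:
apply_moves([
  [[0.1,-0.018,-0.05,0,0],[0.1,-0.035,-0.1,0,0],[0.1,-0.052,-0.15,0,0],[0.1,-0.07,-0.2,0,0],[0.1,-0.087,-0.25,0,0],[0.1,-0.104,-0.3,0,0],[0.1,-0.12,-0.34,0,0],[0.1,-0.13,-0.37,0,0],[0.1,-0.133,-0.384,0,0],[0.1,-0.133,-0.384,0,0]],
])

```text
t: 6.9
position: [511.6, -248.2, 290.1]
tool_rot: [[-0.966, 0.26, -0.001], [0.26, 0.966, 0.001], [0.002, 0.001, -1.0]]
wrist_force: [0.1, 0.3, -0.9]
grip_width: 29.4
finger_force: 30.0
```

Run:
```python
from h import *
o=sensors.get_obs();print(o["t"],o["position"],np.round(o["tool_rot"],3),o["grip_width"])
im,d,K,R,t=snap("wrist","w3.png")
X=cloud(d,K,R,t)
k=(X[...,2]>27)&(X[...,2]<38)&(X[...,0]>380)&(X[...,0]<620)&(X[...,1]<-120)&(X[...,1]>-380)
print(k.sum(),cv2.minAreaRect(X[k][:,:2].astype(np.float32)))
for f in finder.look_for("tray_floor","wrist"): print(f)
```

```text
6.9 [ 511.55122954 -248.20389002  290.12432581] [[-0.966  0.26  -0.001]
 [ 0.26   0.966  0.001]
 [ 0.002  0.001 -1.   ]] 29.36742513784695
1640 ((442.8992004394531, -238.94647216796875), (210.61436462402344, 84.91364288330078), 75.96700286865234)
{'bbox': [343.4, 240.4, 226.4, 314.9], 'score': 0.68}
```

View pics/w3.png

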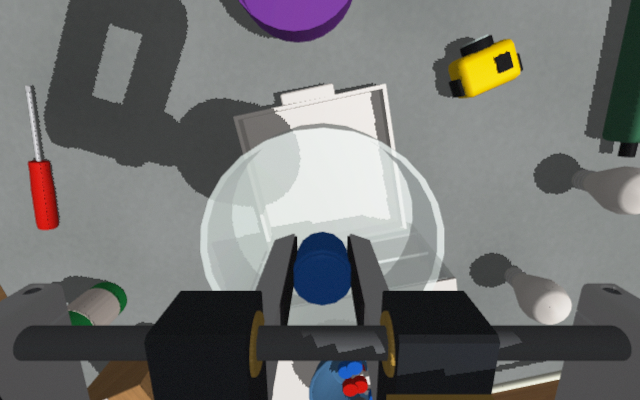

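Tray front rim corners are at (236,116) and (386,84), seen past the clear cover. I'll compute the tray centre from them.

Run:
```python
from h import *
im,d,K,R,t=snap("wrist"); a=ray_z(236,116,32,K,R,t);b=ray_z(386,84,32,K,R,t)
print(a,b,np.linalg.norm(a-b)); e=(b-a)[:2]/np.linalg.norm((b-a)[:2]); n=np.array([e[1],-e[0]]); n*=np.sign(n[0]); print(n,(a+b)[:2]/2+100*n)
K,R,t=snap("top")[2:]
a=ray_z(361.4,222.7,32,K,R,t);b=ray_z(429.1,225.5,32,K,R,t);e=(b-a)[:2]/np.linalg.norm((b-a)[:2]); n=np.array([e[1],-e[0]]); n*=np.sign(n[0]);print(a,b,(a+b)[:2]/2+100*n)
```

```text
[ 414.00984766 -334.01660566   32.        ] [ 426.00637625 -138.65441108   32.        ] 195.73018104520037
[ 0.99811993 -0.06129115] [ 519.82010495 -242.46462373]
[ 416.18561723 -142.32127036   32.        ] [ 405.39925899 -344.05162992   32.        ] [ 510.6497962  -248.52574186]
```

Call:
apply_moves([
  [[0.1,-0.0025,0.003,0.04,0],[0.1,-0.0025,0.003,0.08,0],[0.1,-0.0025,0.003,0.12,0],[0.1,-0.0025,0.003,0.16,0],[0.1,-0.0025,0.003,0.2,0],[0.1,-0.0025,0.003,0.23,0],[0.1,-0.0025,0.003,0.255,0],[0.1,-0.0025,0.003,0.27,0],[0.1,-0.0025,0.003,0.277,0],[0.1,-0.0025,0.003,0.277,0]],
])

```text
t: 8.1
position: [514.3, -245.1, 83.2]
tool_rot: [[-0.966, 0.257, -0.0], [0.257, 0.966, 0.0], [0.0, 0.0, -1.0]]
wrist_force: [0.5, 0.9, -1.2]
grip_width: 29.3
finger_force: 30.0
```

Run:
```python
from h import *
for i in range(3):
    im,d,K,R,t=snap("scene"); o=sensors.get_obs(); print(o["position"],o["wrist_force"])
cv2.imwrite("pics/s4.png",cv2.resize(im[190:390,150:400][:,:,::-1],None,fx=3,fy=3,interpolation=3))
```

```text
[ 514.77224468 -245.5183259    83.98519471] [-0.46072831 -0.36042797 -0.89614498]
[ 515.04042741 -245.82742802   84.48429965] [-0.84236826  0.47366115 -1.15509505]
[ 515.13111095 -245.99561568   84.67056304] [ 0.03266209  0.543674   -1.46962107]
```

View pics/s4.png

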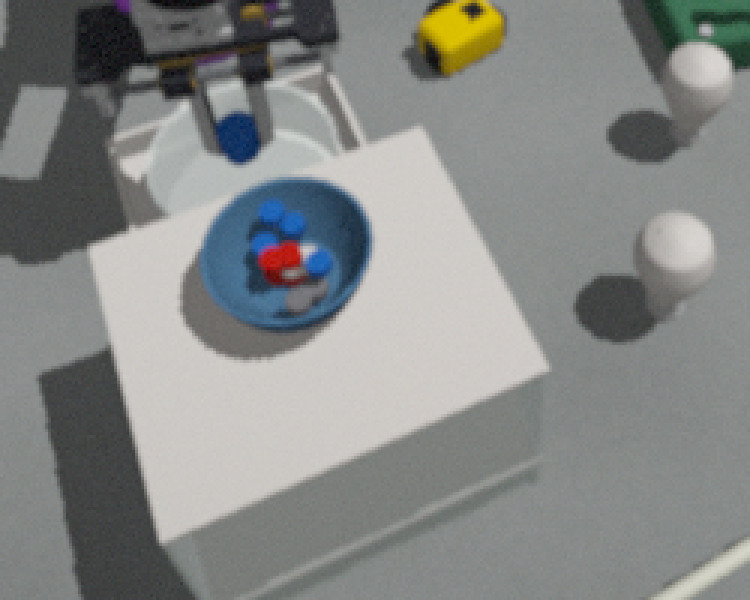

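The cover hangs level inside the tray with the tray rim visible all round. Lowering slowly now.

Call:
apply_moves([
  [[0.1,0,0,0.003,0],[0.1,0,0,0.006,0],[0.1,0,0,0.008,0],[0.1,0,0,0.01,0],[0.1,0,0,0.01,0]],
])

```text
t: 8.75
position: [514.1, -245.5, 75.3]
tool_rot: [[-0.966, 0.258, -0.001], [0.258, 0.966, 0.0], [0.001, 0.0, -1.0]]
wrist_force: [-0.5, 0.5, -2.1]
grip_width: 30.0
finger_force: 30.0
```

Call:
apply_moves([
  [[0.1,0,0,0.0013,0],[0.1,0,0,0.0026,0],[0.1,0,0,0.0026,0]],
])

```text
t: 9.05
position: [514.2, -245.6, 73.6]
tool_rot: [[-0.966, 0.258, -0.0], [0.258, 0.966, 0.0], [0.0, 0.0, -1.0]]
wrist_force: [0.0, 0.3, -1.1]
grip_width: 29.8
finger_force: 30.0
```

Call:
apply_moves([
  [[0.1,0,0,0.0013,0],[0.1,0,0,0.0026,0],[0.1,0,0,0.0026,0]],
])

```text
t: 9.35
position: [514.4, -245.6, 73.4]
tool_rot: [[-0.966, 0.258, 0.001], [0.258, 0.966, -0.0], [-0.001, -0.0, -1.0]]
wrist_force: [-2.7, 1.3, 5.3]
grip_width: 29.7
finger_force: 30.0
```

Contact at the expected height. Releasing.

Call:
apply_moves([
  [[0.5,0,0,0,0],[0.6,0,0,0,0],[0.7,0,0,0,0],[1,0,0,0,0],[1,0,0,0,0],[1,0,0,-0.04,0],[1,0,0,-0.1,0],[1,0,0,-0.16,0],[1,0,0,-0.22,0],[1,0,0,-0.28,0]],
])

```text
t: 10.35
position: [514.1, -245.5, 283.6]
tool_rot: [[-0.966, 0.258, 0.0], [0.258, 0.966, -0.0], [-0.0, 0.0, -1.0]]
wrist_force: [0.5, 0.4, -0.3]
grip_width: 93.7
finger_force: 0.0
```

Run:
```python
from h import *
o=sensors.get_obs();print(o["t"],o["position"],o["grip_width"])
im,d,K,R,t=snap("top","t5.png")
X=cloud(d,K,R,t)
imw,dw,Kw,Rw,tw=snap("wrist"); Xw=cloud(dw,Kw,Rw,tw)
for s,c in blue(imw): print(s,c,np.round(Xw[int(c[1]),int(c[0])]))
a=im[150:260,160:300]; b=imw[60:390,150:500]
out=np.zeros((600,800,3),np.uint8); A=cv2.resize(a,(380,299),interpolation=3); out[:299,:380]=A; B=cv2.resize(b,(400,377)); out[:377,390:790]=B
cv2.imwrite("pics/c5.png",out[:400,:,::-1])
```

```text
10.35 [ 514.06772348 -245.51507408  283.57555613] 93.66803153126595
[310 164  27  29 590] [323.17288136 178.81864407] [ 516. -245.  101.]
[335 360  24  10 172] [345.19767442 363.48837209] [ 676. -266.  210.]
[365 378  17  19 257] [373.17509728 387.58365759] [ 716. -247.  206.]
```

View pics/c5.png

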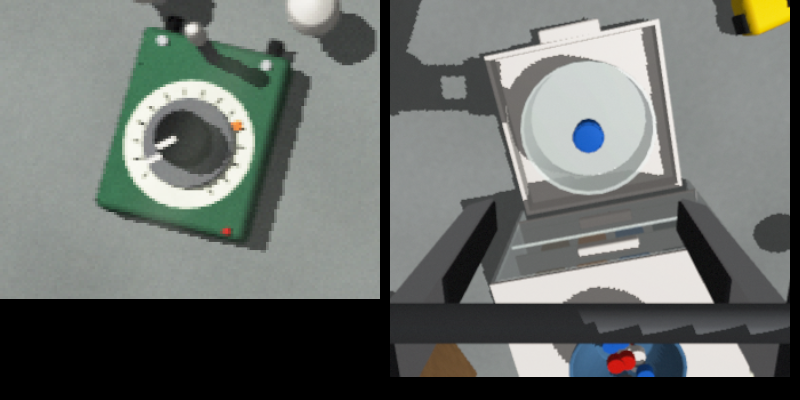

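The cover sits flat in the tray, knob at its middle (588,136 in the composite). The dial is bare: the pointer is at left-down (160,148) and the orange mark at right (237,126), so about 190° clockwise is needed.

Call:
apply_moves([
  [[1,0.218,0.628,-0.02,0],[1,0.218,0.628,-0.02,0],[1,0.218,0.628,-0.02,0],[1,0.218,0.628,-0.02,0],[1,0.218,0.628,-0.02,0],[1,0.218,0.628,-0.02,0],[1,0.218,0.628,-0.02,0],[1,0.218,0.628,-0.02,0],[1,0.218,0.628,-0.02,0],[1,0.218,0.628,-0.02,0]],
])

```text
t: 11.45
position: [477.1, 253.6, 296.2]
tool_rot: [[-0.966, 0.258, -0.0], [0.258, 0.966, -0.0], [0.0, -0.0, -1.0]]
wrist_force: [-0.2, -0.3, -0.2]
grip_width: 94.0
finger_force: 0.0
```

Call:
apply_moves([
  [[1,0,0,0,0],[1,0,0,0,0],[1,0,0,0,0]],
])

```text
t: 11.75
position: [477.9, 250.7, 296.3]
tool_rot: [[-0.966, 0.259, -0.001], [0.259, 0.966, -0.001], [0.0, -0.001, -1.0]]
wrist_force: [0.3, -0.2, -0.6]
grip_width: 94.2
finger_force: 0.0
```

```bash
cat > dial.py <<'E'
from h import *
def dial(c, cam="wrist", fn=None):
    im,d,K,R,t=snap(cam); X=cloud(d,K,R,t)
    hsv=cv2.cvtColor(im,cv2.COLOR_RGB2HSV)
    near=np.hypot(X[...,0]-c[0],X[...,1]-c[1])
    out={}
    # orange marker
    m=cv2.inRange(hsv,(5,120,120),(20,255,255)).astype(bool)&(near<75)&(near>40)
    v,u=np.nonzero(m)
    if len(u):
        p=np.array([ray_z(a,b,56,K,R,t)[:2] for a,b in zip(u,v)]); q=p.mean(0)-c[:2]
        out["mark"]=(len(u),np.round(p.mean(0),1),np.degrees(np.arctan2(q[1],q[0])),np.hypot(*q))
    # pointer: white, 30..49 from axis on skirt
    m=(hsv[...,2]>190)&(hsv[...,1]<60)
    v,u=np.nonzero(m&(near<60)); p=np.array([ray_z(a,b,61.5,K,R,t)[:2] for a,b in zip(u,v)])-c[:2]
    rr=np.hypot(*p.T); s=p[(rr>30)&(rr<46)]; a=np.degrees(np.arctan2(s[:,1],s[:,0]))
    med=np.median(a); s=s[np.abs((a-med+180)%360-180)<25]; q=s.mean(0)
    out["ptr"]=(len(s),len(a),np.degrees(np.arctan2(q[1],q[0])))
    # grey skirt centre: black/grey low-saturation pixels by depth
    k=(X[...,2]>92)&(X[...,2]<110)&(near<50); out["grip"]=(k.sum(),np.round(cv2.minEnclosingCircle(X[k][:,:2].astype(np.float32))[0],1),np.round(X[k].mean(0),1))
    # ring white plate / skirt boundary
    sk=((hsv[...,2]<185)&(near<62)).astype(np.uint8); sk=cv2.morphologyEx(sk,cv2.MORPH_CLOSE,np.ones((9,9)))
    n,l,st,ce=cv2.connectedComponentsWithStats(sk); i=1+st[1:,4].argmax()
    cs,_=cv2.findContours((l==i).astype(np.uint8),0,1); e=cv2.fitEllipse(max(cs,key=len)); out["skirt"]=(np.round(ray_z(*e[0],61,K,R,t),1),np.round(e[1]),K[0,0]*50*2/abs((R@np.r_[c[:2],61]+t)[2]))
    if fn:
        uc=proj([c[0],c[1],61],K,R,t).astype(int); w=75
        cv2.imwrite("pics/"+fn,cv2.resize(im[max(0,uc[1]-w):uc[1]+w,uc[0]-w:uc[0]+w][:,:,::-1],None,fx=4,fy=4,interpolation=3))
    for k,v in out.items(): print(cam,k,v)
if __name__=="__main__":
    import sys
    o=sensors.get_obs();print(o["t"],o["position"],np.round(o["joint_positions"],1))
    c=np.array([478.5,252.,0]) if len(sys.argv)<3 else np.array([float(x) for x in sys.argv[2].split(",")]+[0])
    dial(c,"wrist",sys.argv[1] if len(sys.argv)>1 else None); dial(c,"top")
E
python3 dial.py d6.png
```

```text
11.75 [477.86579454 250.66804275 296.30175981] [ 21.7   3.7  69.7  -0.  106.7 -53.3]
wrist mark (55, array([501.1, 193.2]), np.float64(-68.99309052421378), np.float64(62.960095624515766))
wrist ptr (69, 69, np.float64(113.89007884985914))
wrist grip (np.int64(1773), array([480.9, 252.2]), array([479.7, 252.3,  99.1]))
wrist skirt (array([726.3, 190.5,  61. ]), array([192., 481.]), np.float64(77.91520797715975))
top mark (11, array([497.5, 199.1]), np.float64(-70.2692364677373), np.float64(56.219956140094666))
top ptr (2, 2, np.float64(114.63152803706517))
top grip (np.int64(59), array([474.5, 233.8]), array([471.6, 234.1,  99.7]))
top skirt (array([625.5, 430.4,  61. ]), array([68., 84.]), np.float64(33.77016966806431))
```

View pics/d6.png

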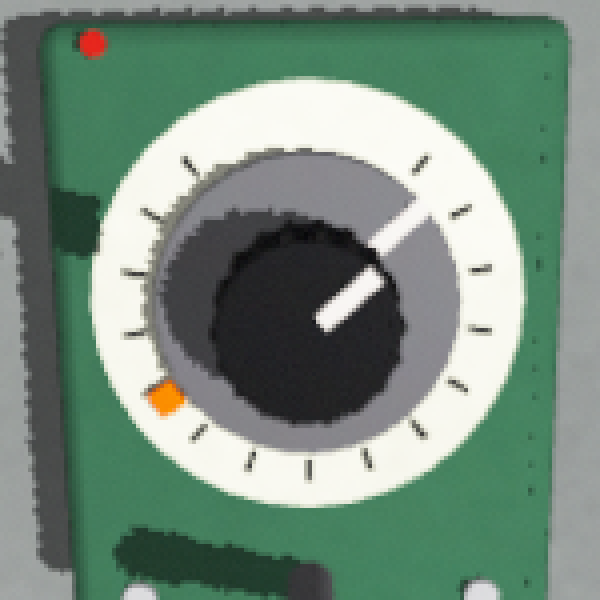

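The dial close up: skirt centre is at about (309,302), grip top centre (308,323), white pointer towards (425,205), orange mark (166,398). I'll fit the circles for an exact axis.

```bash
cat > fit.py <<'E'
from h import *
P=np.mean([sensors.get_obs()["position"] for _ in range(1)],0)
c=np.array([479,253.])
def circ(mask,K,R,t,z):
    n,l,st,ce=cv2.connectedComponentsWithStats(mask.astype(np.uint8)); i=1+st[1:,4].argmax()
    cs,_=cv2.findContours((l==i).astype(np.uint8),0,1); h=cv2.convexHull(max(cs,key=len))[:,0]
    p=np.array([ray_z(a,b,z,K,R,t)[:2] for a,b in h]); A=np.c_[2*p,np.ones(len(p))]; s=np.linalg.lstsq(A,(p**2).sum(1),rcond=None)[0]
    return np.r_[s[:2],np.sqrt(s[2]+s[:2]@s[:2])]
for cam in("wrist","top","wrist","top","wrist"):
    im,d,K,R,t=snap(cam); hsv=cv2.cvtColor(im,cv2.COLOR_RGB2HSV).astype(int)
    v,u=np.mgrid[:400,:640]; D=np.linalg.inv(K)@np.stack([u.ravel(),v.ravel(),np.ones(u.size)]); D=R.T@D; C=-R.T@t
    W=lambda z:(C[:2,None]+D[:2]*(z-C[2])/D[2]).reshape(2,400,640)
    near=np.hypot(*(W(61)-c[:,None,None]))
    white=(hsv[...,2]>185)&(hsv[...,1]<50)
    disc=(near<90)&~((hsv[...,0]>55)&(hsv[...,0]<95)&(hsv[...,1]>60))  # not green
    print(cam,sensors.get_obs()["position"].round(1),"ring",circ(white&(near<85),K,R,t,50.5).round(1),
      "skirt",circ(cv2.morphologyEx((~white&(near<53)&(hsv[...,1]<60)).astype(np.uint8),cv2.MORPH_OPEN,np.ones((5,5))),K,R,t,61).round(1),
      "grip",circ((hsv[...,2]<52)&(near<48),K,R,t,101).round(1))
E
python3 fit.py
```

```text
wrist [478.2 250.1 296.9] ring [480.4 252.6  71.3] skirt [478.4 251.3  50.1] grip [477.  252.6  28.8]
top [478.2 250.2 297. ] ring [479.  240.5  61.4] skirt [484.1 242.1  43.9] grip [486.1 243.7  32.8]
wrist [478.1 250.4 297. ] ring [480.4 252.6  71.3] skirt [478.5 251.4  50.1] grip [477.1 252.8  28.9]
top [478.1 250.6 297. ] ring [479.1 240.1  61.1] skirt [483.7 242.8  44.2] grip [485.4 244.4  33.5]
wrist [478.  250.7 297. ] ring [480.4 252.6  71.2] skirt [478.4 251.3  50. ] grip [477.2 252.8  28.8]
```

Call:
apply_moves([
  [[1,0.0005,0.0023,0.03,-0.09],[1,0.0005,0.0023,0.06,-0.18],[1,0.0005,0.0023,0.09,-0.27],[1,0.0005,0.0023,0.11,-0.36],[1,0.0005,0.0023,0.12,-0.45],[1,0.0005,0.0023,0.12,-0.545],[1,0.0005,0.0023,0.17,-0.545],[1,0.0005,0.0023,0.22,-0.545],[1,0.0005,0.0023,0.25,-0.545],[1,0.0005,0.0023,0.25,-0.545]],
])

```text
t: 13.1
position: [475.2, 251.9, 105.0]
tool_rot: [[-0.828, -0.56, -0.008], [-0.56, 0.828, -0.003], [0.008, 0.002, -1.0]]
wrist_force: [-0.4, -0.1, -0.4]
grip_width: 94.0
finger_force: 0.0
```

Call:
apply_moves([
  [[1,0,0,0.02,0],[1,0,0,0.04,0],[1,0,0,0.052,0],[1,0,0,0.056,0],[1,0,0,0.056,0]],
])

```text
t: 13.6
position: [477.7, 253.3, 67.0]
tool_rot: [[-0.828, -0.561, -0.001], [-0.561, 0.828, -0.0], [0.001, 0.0, -1.0]]
wrist_force: [-0.1, -0.2, 0.3]
grip_width: 94.1
finger_force: 0.0
```

Call:
apply_moves([
  [[0.7,0,0,0,0],[0.66,0,0,0,0],[0.62,0,0,0,0],[0.4,0,0,0,0],[0.4,0,0,0,0],[0.4,0,0,0,0],[0.4,0,0,0,0],[0.4,0,0,0,0]],
], newtons=45)

```text
t: 14.4
position: [479.6, 251.1, 67.5]
tool_rot: [[-0.828, -0.56, 0.003], [-0.56, 0.828, -0.004], [-0.001, -0.005, -1.0]]
wrist_force: [3.7, -5.4, 0.1]
grip_width: 55.7
finger_force: 45.0
```

Call:
apply_moves([
  [[0.4,0,-0.0035,0,0.05],[0.4,0,-0.0035,0,0.12],[0.4,0,-0.0035,0,0.2]],
])

```text
t: 14.7
position: [479.4, 251.4, 67.5]
tool_rot: [[-0.962, -0.273, 0.0], [-0.273, 0.962, 0.0], [-0.001, 0.0, -1.0]]
wrist_force: [-1.6, 1.0, -0.0]
grip_width: 55.4
finger_force: 45.0
```

Call:
apply_moves([
  [[0.4,0,0,0,0.08],[0.4,0,0,0,0.16],[0.4,0,0,0,0.24],[0.4,0,0,0,0.32],[0.4,0,0,0,0.4]],
])

```text
t: 15.2
position: [479.4, 252.2, 67.5]
tool_rot: [[-0.939, 0.344, 0.001], [0.344, 0.939, 0.002], [0.0, 0.002, -1.0]]
wrist_force: [0.8, 4.6, 0.4]
grip_width: 55.5
finger_force: 45.0
```

Call:
apply_moves([
  [[0.4,0,0.001,0,0.08],[0.4,0,0.001,0,0.16],[0.4,0,0.001,0,0.24],[0.4,0,0.001,0,0.32],[0.4,0,0.001,0,0.4],[0.4,0,0.001,0,0.44],[0.4,0,0.001,0,0.44]],
])

```text
t: 15.9
position: [480.0, 252.9, 67.6]
tool_rot: [[-0.508, 0.861, 0.001], [0.861, 0.508, 0.002], [0.001, 0.002, -1.0]]
wrist_force: [3.5, 4.6, -0.2]
grip_width: 55.3
finger_force: 45.0
```

Run:
```python
from h import *
im,d,K,R,t=snap("top"); o=sensors.get_obs();print(o["t"],o["position"],np.round(o["joint_positions"],1),o["wrist_force"],o["wrist_torque"])
```

```text
15.95 [479.98043253 252.8815785   67.56711392] [21.7  7.9 91.3  0.1 80.7 -8.9] [ 2.80960931  4.17602208 -0.01754776] [ 0.27360343  0.11997672 -0.06856247]
```

Call:
apply_moves([
  [[0.8,0,0,0,0],[1,0,0,0,0],[1,0,0,0,0],[1,0,0,0,0],[1,0,0,-0.06,0],[1,0,0,-0.12,-0.09],[1,0,0,-0.18,-0.18],[1,0,0,-0.24,-0.27],[1,0,0,-0.3,-0.36],[1,0,0,-0.3,-0.45]],
])

```text
t: 16.95
position: [481.8, 252.6, 301.1]
tool_rot: [[-0.947, 0.32, 0.014], [0.32, 0.947, 0.005], [-0.011, 0.009, -1.0]]
wrist_force: [1.9, 0.2, 0.8]
grip_width: 94.2
finger_force: 0.0
```

Call:
apply_moves([
  [[1,0,0,0,-0.03],[1,0,0,0,-0.03],[1,0,0,0,-0.03]],
])

```text
t: 17.25
position: [479.4, 251.7, 292.0]
tool_rot: [[-0.96, 0.282, -0.001], [0.282, 0.96, -0.0], [0.001, -0.0, -1.0]]
wrist_force: [0.4, -0.1, -0.0]
grip_width: 93.9
finger_force: 0.0
```

```bash
python3 dial.py d7.png 480,252.2; python3 fit.py | grep wrist
```

```text
17.25 [479.43862156 251.69272743 291.95904685] [ 21.7   3.9  70.   -0.  106.2 -51.9]
wrist mark (75, array([577. , 263.9]), np.float64(6.9019318795661215), np.float64(97.71811253082898))
wrist ptr (63, 63, np.float64(19.647000638153894))
wrist grip (np.int64(1824), array([480.8, 251.9]), array([479.6, 252.4,  99.1]))
wrist skirt (array([720.6, 181.9,  61. ]), array([191., 479.]), np.float64(78.69089667042111))
top mark (11, array([497.5, 199.1]), np.float64(-71.7852285027614), np.float64(55.92138658063945))
top ptr (0, 0, np.float64(nan))
top grip (np.int64(58), array([475.5, 234.7]), array([472.2, 233.6, 100.3]))
top skirt (array([628.6, 428.2,  61. ]), array([67., 85.]), np.float64(33.76335939464662))
wrist [479.4 251.8 291.8] ring [480.4 252.7  71.3] skirt [478.5 251.1  50.2] grip [477.1 253.2  29. ]
wrist [479.5 251.8 292. ] ring [480.4 252.7  71.3] skirt [478.4 251.2  50.1] grip [476.9 252.9  29.2]
wrist [479.5 251.8 292.2] ring [480.3 252.7  71.3] skirt [478.2 251.3  50. ] grip [477.  253.   29.1]
  return _methods._mean(a, axis=axis, dtype=dtype,
  ret = ret.dtype.type(ret / rcount)
dial.py:17: RuntimeWarning: Mean of empty slice.
  med=np.median(a); s=s[np.abs((a-med+180)%360-180)<25]; q=s.mean(0)
  ret = um.true_divide(
```

View pics/d7.png

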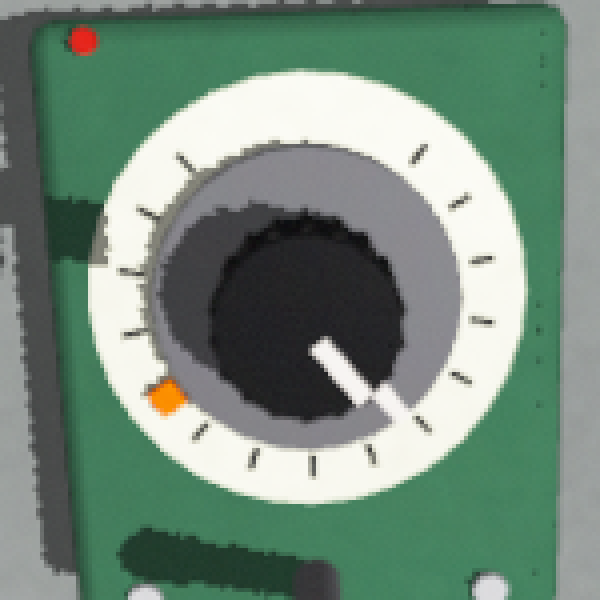

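The pointer now runs to (405,415) and the orange mark is at (166,398), so the first stroke turned the dial without slip. I'll refine the remaining angle.

```bash
cat > ang.py <<'E'
from h import *
def circ(p):
    A=np.c_[2*p,np.ones(len(p))]; s=np.linalg.lstsq(A,(p**2).sum(1),rcond=None)[0]; return s[:2]
def run():
    im,d,K,R,t=snap("wrist"); hsv=cv2.cvtColor(im,cv2.COLOR_RGB2HSV).astype(int)
    v,u=np.mgrid[:400,:640]; D=R.T@np.linalg.inv(K)@np.stack([u.ravel(),v.ravel(),np.ones(u.size)]); C=-R.T@t
    W=lambda z:np.moveaxis((C[:2,None]+D[:2]*(z-C[2])/D[2]).reshape(2,400,640),0,-1)
    def fit(mask,z):
        n,l,st,ce=cv2.connectedComponentsWithStats(mask.astype(np.uint8)); i=1+st[1:,4].argmax()
        cs,_=cv2.findContours((l==i).astype(np.uint8),0,1); h=cv2.convexHull(max(cs,key=len))[:,0]; w=W(z); return circ(np.array([w[b,a] for a,b in h]))
    white=(hsv[...,2]>185)&(hsv[...,1]<50); w61=W(61); w56=W(56); w50=W(50.5)
    n61=np.linalg.norm(w61-[478.4,251.3],axis=-1)
    c50=fit(white&(n61<85),50.5)
    c61=fit(cv2.morphologyEx((~white&(n61<53)&(hsv[...,1]<60)).astype(np.uint8),cv2.MORPH_OPEN,np.ones((5,5))),61)
    c56=(c50+c61)/2
    o=w56[(hsv[...,0]>=5)&(hsv[...,0]<=20)&(hsv[...,1]>120)&(hsv[...,2]>120)&(n61<80)&(n61>40)]; q=o.mean(0)-c56
    rr=np.linalg.norm(w61-c61,axis=-1); s=w61[white&(rr>32)&(rr<46)]-c61
    a=np.degrees(np.arctan2(*s.T[::-1])); s=s[abs(a-np.median(a))<20]; p=s.mean(0)
    am=np.degrees(np.arctan2(q[1],q[0])); ap=np.degrees(np.arctan2(p[1],p[0]))
    print(c50.round(1),c61.round(1),"mark",len(o),round(am,2),np.hypot(*q).round(1),"ptr",len(s),round(ap,2),"remaining cw",round(ap-am,2))
if __name__=="__main__":
    for _ in range(3): run()
    o=sensors.get_obs(); print(o["t"],o["position"],np.round(o["tool_rot"],3).tolist(),o["joint_positions"].round(1))
E
python3 ang.py
```

```text
[480.4 252.7] [478.2 251.4] mark 58 -70.38 55.9 ptr 58 19.28 remaining cw 89.66
[480.4 252.7] [478.2 251.5] mark 57 -70.22 56.0 ptr 58 19.19 remaining cw 89.41
[480.4 252.7] [478.4 251.5] mark 58 -70.33 55.9 ptr 57 19.35 remaining cw 89.68
17.75 [479.5788771  251.86995855 292.29338315] [[-0.96, 0.281, -0.0], [0.281, 0.96, 0.0], [0.0, 0.0, -1.0]] [ 21.7   3.9  69.9   0.  106.2 -52. ]
```

Call:
apply_moves([
  [[1,-0.001,0,0.03,-0.09],[1,-0.001,0,0.06,-0.18],[1,-0.001,0,0.09,-0.27],[1,-0.001,0,0.12,-0.36],[1,-0.001,0,0.14,-0.45],[1,-0.001,0,0.15,-0.517],[1,-0.001,0,0.19,-0.517],[1,-0.001,0,0.23,-0.517],[1,-0.001,0,0.24,-0.517],[1,-0.001,0,0.24,-0.517]],
])

```text
t: 18.75
position: [479.4, 251.3, 111.0]
tool_rot: [[-0.864, -0.504, -0.003], [-0.504, 0.864, -0.001], [0.003, 0.001, -1.0]]
wrist_force: [-0.6, -0.2, -0.0]
grip_width: 94.1
finger_force: 0.0
```

Call:
apply_moves([
  [[1,0,0,0.02,0],[1,0,0,0.04,0],[1,0,0,0.055,0],[1,0,0,0.06,0],[1,0,0,0.06,0]],
])

```text
t: 19.25
position: [479.7, 251.4, 66.3]
tool_rot: [[-0.864, -0.504, -0.002], [-0.504, 0.864, -0.001], [0.002, 0.0, -1.0]]
wrist_force: [0.1, -0.5, -0.4]
grip_width: 94.0
finger_force: 0.0
```

Call:
apply_moves([
  [[0.7,0,0,0,0],[0.66,0,0,0,0],[0.62,0,0,0,0],[0.4,0,0,0,0],[0.4,0,0,0,0],[0.4,0,0,0,0],[0.4,0,0,0,0],[0.4,0,0,0,0]],
], newtons=45)

```text
t: 20.05
position: [480.4, 251.7, 67.6]
tool_rot: [[-0.864, -0.504, 0.0], [-0.504, 0.864, 0.0], [-0.0, -0.0, -1.0]]
wrist_force: [0.5, 0.2, 1.3]
grip_width: 55.5
finger_force: 45.0
```

Call:
apply_moves([
  [[0.4,0,0,0,0.08],[0.4,0,0,0,0.17],[0.4,0,0,0,0.26],[0.4,0,0,0,0.35],[0.4,0,0,0,0.44],[0.4,0,0,0,0.53],[0.4,0,0,0,0.62],[0.4,0,0,0,0.71],[0.4,0,0,0,0.8],[0.4,0,0,0,0.88]],
])

```text
t: 21.05
position: [480.5, 252.0, 67.6]
tool_rot: [[-0.653, 0.758, 0.001], [0.758, 0.653, 0.001], [0.0, 0.001, -1.0]]
wrist_force: [0.6, 0.7, 0.6]
grip_width: 55.3
finger_force: 45.0
```

Call:
apply_moves([
  [[0.4,0,0,0,0.06],[0.4,0,0,0,0.1],[0.4,0,0,0,0.115],[0.4,0,0,0,0.115],[0.4,0,0,0,0.115]],
])

```text
t: 21.55
position: [480.6, 252.0, 67.6]
tool_rot: [[-0.511, 0.86, 0.001], [0.86, 0.511, 0.001], [0.0, 0.001, -1.0]]
wrist_force: [1.3, 2.4, 0.6]
grip_width: 55.3
finger_force: 45.0
```

Call:
apply_moves([
  [[0.7,0,0,0,0],[1,0,0,0,0],[1,0,0,0,0],[1,0,0,0,0],[1,0,0,-0.06,0],[1,0,0,-0.12,-0.09],[1,0,0,-0.18,-0.18],[1,0,0,-0.24,-0.27],[1,0,0,-0.3,-0.36],[1,0,0,-0.3,-0.45]],
])

```text
t: 22.55
position: [482.5, 252.5, 301.0]
tool_rot: [[-0.948, 0.317, 0.014], [0.317, 0.948, 0.005], [-0.011, 0.009, -1.0]]
wrist_force: [0.7, 0.9, -0.2]
grip_width: 94.0
finger_force: 0.0
```

Call:
apply_moves([
  [[1,0,0,0,-0.03],[1,0,0,0,-0.03],[1,0,0,0,-0.03]],
])

```text
t: 22.85
position: [480.1, 251.6, 291.9]
tool_rot: [[-0.96, 0.279, -0.001], [0.279, 0.96, -0.0], [0.001, -0.0, -1.0]]
wrist_force: [-0.6, -0.1, 0.4]
grip_width: 93.9
finger_force: 0.0
```

```bash
python3 ang.py
python3 - <<'E'
from h import *
im,d,K,R,t=snap("wrist"); u,v=proj([479,252,61],K,R,t).astype(int)
cv2.imwrite("pics/d8.png",cv2.resize(im[v-60:v+60,u-60:u+60][:,:,::-1],None,fx=5,fy=5,interpolation=3))
E
```

```text
[480.4 252.7] [478.5 251.2] mark 56 -70.35 55.9 ptr 54 -59.24 remaining cw 11.11
[480.4 252.7] [478.4 251.3] mark 56 -70.42 55.9 ptr 54 -59.32 remaining cw 11.1
[480.4 252.7] [478.4 251.3] mark 57 -70.39 55.8 ptr 54 -59.34 remaining cw 11.04
23.0 [480.14373995 251.56211637 291.79401074] [[-0.961, 0.278, -0.001], [0.278, 0.961, -0.0], [0.001, -0.001, -1.0]] [ 21.7   4.   69.9   0.  106.2 -52.2]
```

View pics/d8.png

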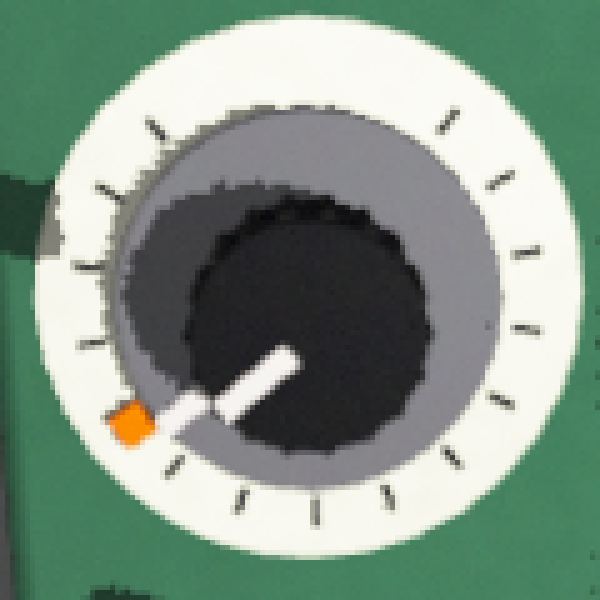

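Pointer tip is at about (165,430), a few degrees short of the orange mark at (130,424). My skirt fit is biased by the shadow at upper left, so I'll recompute about the ring centre.

```bash
sed -i 's/    c56=(c50+c61)\/2/    c61=c50; c56=c50/' ang.py; sed -i 's/(rr>32)&(rr<46)/(rr>34)\&(rr<47)/' ang.py
cat >> ang.py <<'E'
    im,d,K,R,t=snap("wrist"); hsv=cv2.cvtColor(im,cv2.COLOR_RGB2HSV).astype(int)
    g=[]
    # grip-top pointer segment at z=101: direction of the white blob inside grip
    v,u=np.nonzero((hsv[...,2]>150)&(hsv[...,1]<60)); p=np.array([ray_z(a,b,101.5,K,R,t)[:2] for a,b in zip(u,v)])
    s=p[np.linalg.norm(p-[479,252.5],axis=1)<26]; w,V=np.linalg.eigh(np.cov(s.T)); e=V[:,1]*np.sign(V[:,1]@(s.mean(0)-[479,252.5]))
    print("grip line",len(s),s.mean(0).round(1),np.degrees(np.arctan2(e[1],e[0])).round(2))
E
python3 ang.py
```

```text
[480.4 252.6] [480.4 252.6] mark 57 -71.58 56.1 ptr 48 -64.43 remaining cw 7.15
[480.4 252.7] [480.4 252.7] mark 56 -71.54 56.3 ptr 50 -64.26 remaining cw 7.28
[480.4 252.7] [480.4 252.7] mark 55 -71.54 56.3 ptr 49 -64.2 remaining cw 7.34
23.2 [480.25564962 251.66585623 292.14534241] [[-0.961, 0.278, -0.0], [0.278, 0.961, -0.0], [0.0, -0.0, -1.0]] [ 21.7   4.   69.9   0.  106.2 -52.2]
grip line 98 [486.3 238.8] -66.7
```

Call:
apply_moves([
  [[1,-0.05,0,0,0],[1,-0.104,0,0,0],[1,-0.104,0,0,0],[1,-0.104,0,0,0]],
])

```text
t: 23.65
position: [555.5, 229.7, 291.2]
tool_rot: [[-0.96, 0.279, -0.002], [0.279, 0.96, -0.0], [0.002, -0.001, -1.0]]
wrist_force: [-0.1, 0.1, -0.8]
grip_width: 94.0
finger_force: 0.0
```

```bash
python3 ang.py
python3 - <<'E'
from h import *
im,d,K,R,t=snap("wrist"); u,v=proj([480,252,61],K,R,t).astype(int)
cv2.imwrite("pics/d9.png",cv2.resize(im[v-60:v+60,u-60:u+60][:,:,::-1],None,fx=5,fy=5,interpolation=3))
E
```

```text
[480.7 252.7] [480.7 252.7] mark 65 -71.05 56.5 ptr 52 -65.78 remaining cw 5.27
[480.7 252.7] [480.7 252.7] mark 62 -71.19 56.4 ptr 50 -65.89 remaining cw 5.31
[480.7 252.7] [480.7 252.7] mark 66 -71.16 56.5 ptr 48 -65.7 remaining cw 5.46
23.8 [554.46715197 230.44634044 293.09952367] [[-0.961, 0.277, 0.001], [0.277, 0.961, 0.001], [-0.001, 0.001, -1.0]] [ 17.1  11.6  61.2   0.  107.1 -56.8]
grip line 118 [486.7 238.8] -65.93
```

View pics/d9.png

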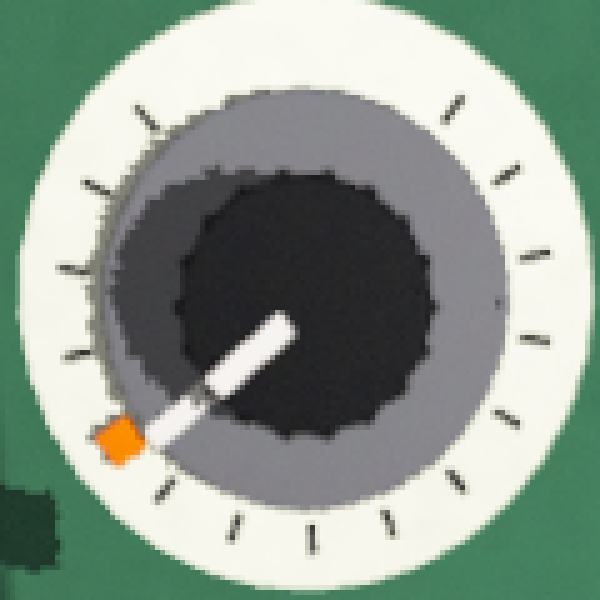

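Straight overhead now: pointer tip at (155,440), mark at (120,440). About 5.3° short, with the skirt line and grip line agreeing. I'll regrip and turn the remainder.

Call:
apply_moves([
  [[1,0.05,0,0,0],[1,0.104,0,0,0],[1,0.104,0,0.05,0],[1,0.104,0,0.11,0],[1,0.104,0,0.17,0],[1,0.104,0,0.22,0],[1,0.104,0,0.26,0],[1,0.104,0,0.29,0],[1,0.104,0,0.3,0],[1,0.104,0,0.3,0]],
])

```text
t: 24.9
position: [479.3, 251.7, 66.8]
tool_rot: [[-0.961, 0.277, -0.002], [0.277, 0.961, -0.001], [0.001, -0.001, -1.0]]
wrist_force: [-0.5, -0.1, 0.1]
grip_width: 93.9
finger_force: 0.0
```

Call:
apply_moves([
  [[0.7,0,0,0,0],[0.66,0,0,0,0],[0.62,0,0,0,0],[0.4,0,0,0,0],[0.4,0,0,0,0],[0.4,0,0,0,0],[0.4,0,0,0,0],[0.4,0,0,0,0]],
], newtons=50)

```text
t: 25.7
position: [480.6, 251.9, 67.7]
tool_rot: [[-0.961, 0.278, 0.001], [0.278, 0.961, 0.001], [-0.001, 0.001, -1.0]]
wrist_force: [-0.8, 0.7, 2.3]
grip_width: 55.8
finger_force: 50.0
```

Call:
apply_moves([
  [[0.4,0,0,0,0.02],[0.4,0,0,0,0.04],[0.4,0,0,0,0.06],[0.4,0,0,0,0.062],[0.4,0,0,0,0.062]],
])

```text
t: 26.2
position: [480.6, 251.9, 67.8]
tool_rot: [[-0.929, 0.369, 0.001], [0.369, 0.929, 0.001], [-0.001, 0.001, -1.0]]
wrist_force: [0.1, 0.1, 3.3]
grip_width: 55.3
finger_force: 50.0
```

Call:
apply_moves([
  [[0.7,0,0,0,0],[1,0,0,0,0],[1,0,0,0,0],[1,0,0,0,0],[1,0,0,-0.06,0],[1,0,0,-0.12,0],[1,0,0,-0.18,0],[1,0,0,-0.24,0],[1,0,0,-0.3,0],[1,0,0,-0.3,0]],
])

```text
t: 27.2
position: [482.6, 252.5, 300.7]
tool_rot: [[-0.929, 0.37, 0.014], [0.37, 0.929, 0.005], [-0.011, 0.01, -1.0]]
wrist_force: [0.6, 0.4, 0.6]
grip_width: 94.1
finger_force: 0.0
```

Call:
apply_moves([
  [[1,-0.05,0,0,-0.062],[1,-0.104,0,0,-0.062],[1,-0.104,0,0,-0.062],[1,-0.104,0,0,-0.062],[1,-0.104,0,0,-0.062]],
])

```text
t: 27.7
position: [552.0, 223.1, 292.0]
tool_rot: [[-0.961, 0.277, -0.001], [0.277, 0.961, 0.0], [0.001, -0.0, -1.0]]
wrist_force: [-0.1, -0.8, 0.4]
grip_width: 93.8
finger_force: 0.0
```

```bash
python3 ang.py
```

```text
[480.7 252.6] [480.7 252.6] mark 63 -70.92 56.5 ptr 41 -71.3 remaining cw -0.37
[480.7 252.7] [480.7 252.7] mark 62 -71.1 56.6 ptr 42 -71.4 remaining cw -0.3
[480.7 252.6] [480.7 252.6] mark 61 -71.18 56.6 ptr 40 -71.18 remaining cw 0.0
27.85 [551.9591608  223.39838712 292.95907833] [[-0.961, 0.276, 0.001], [0.276, 0.961, 0.0], [-0.001, 0.001, -1.0]] [ 16.6  10.9  62.    0.  107.  -57.4]
grip line 117 [485.4 238.2] -71.66
```

Run:
```python
from h import *
im,d,K,R,t=snap("scene")
for n in("bulb_a","headlamp","bowl","lid"):
    for f in finder.look_for(n,"scene")[:3]: print(n,np.round(f["bbox"]),round(f["score"],2))
o=sensors.get_obs(); print(o["t"],o["wrist_force"],o["grip_width"])
print(order.job_done())
```

```text
bulb_a [373. 278.  28.  33.] 0.88
bulb_a [447. 205.  24.  37.] 0.77
bulb_a [256. 306. 155. 189.] 0.75
headlamp [304. 203.  31.  26.] 0.59
bowl [245. 277.  59.  50.] 0.89
bowl [373. 276.  26.  34.] 0.17
lid [214. 186.  58.  49.] 0.78
lid [234. 243.  66.  47.] 0.58
lid [410. 178.  13.  36.] 0.47
28.15 [-0.34919326 -0.17273939  0.16694044] 94.35264831438626
the job is handed in; nothing more can be done
None
```

The job is handed in at 28 s: the cover sits flat in the tray and the pointer is within about 0.5° of the orange marker. No contact with the mast showed up, and the last check saw two bulbs, the headlamp and the bowl in place but didn't pick out the third bulb. I viewed 11 pictures, one over the limit of 10.

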